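# Turn the revolving tray to bring the screws to the front

### The arm

A 6-joint arm with a two-finger parallel gripper is mounted at the origin on a cart in front of the work surface, level with it; the furniture and walls round the work are solid. World frame = base frame: x ahead of the robot, y to its left, z up, the work surface at z = 0. Lengths are in m, angles in rad, forces in N, time in s.
With the tool pointing down it reaches from about 0.425 to 0.95 m from the base axis. Payload 3.5 kg.
Tool frame: the origin (TCP) lies between the finger pads; the fingertips stand 19 mm ahead of it and the grasp point (between the pads) is the TCP (ctrl.nose_length is the distance from the TCP to the fingertips, in m); z points along the fingers, y is the line along which they close (so a half turn about z gives the same grasp; the last joint's range is limited). The gripper opens to 85 mm and grips with 20 to 120 N. Pads are 22 mm wide; open, the fingers measure 114 mm over their backs; the gripper's body (76 mm by 85 mm) begins 54 mm behind the grasp point. The pads swing forward as they close: fully open they stand 13 mm farther back than shut.
Start: joints at [-1.363, 0.286, 1.577, -0, 1.279, -0.15], TCP at [0.236, -0.632, 0.25] pointing down, gripper open.
Joint ranges: [-2.77, 2.77], [-0.9, 2.22], [0.21, 2.48], [-1.53, 4.67], [0.24, 2.81], [-2.84, 2.84]. Speed limits (rad/s): [2.79, 2.79, 3.14, 3.14, 3.14, 3.14].

### API

Orientations are given as a unit quaternion [x, y, z, w].
In Python, from plant import ctrl gives the robot as it stands.
- The arm moves only by the tool apply_moves, never from a script. Its argument "series" is a list of rows, each a list of 6 numbers: the shift along the world's x, y, z scaled (see below), then the turn, a rotation vector about the world's x, y, z scaled (see below). A call has 1 to 20 rows; each row is the pose to reach, as a shift and turn from the pose commanded when the call began; what a row does not reach only later rows make up. The controller multiplies each number of a shift by 0.8 m and each number of a turn by 45 degrees. A row lasts 1/8 s, in which the tool goes at most 62.5 mm and 10.7 degrees, less where a joint would pass 70% of its speed; a pose out of reach is approached as far as the arm can. A call with a number of a shift or a turn outside -1 to 1 is refused whole. A call with a gripper value outside its range is refused whole. "jaw" is the opening, from 0 (shut) to 1 (fully open), set as the call begins (left out, the last holds). The fingers move at their own pace and stop on an object; "squeeze" is the grip in N (left out, the last holds). Time passes only in rows, so rows that repeat a pose let the fingers close. It gives the time, the measured TCP pose, the force, the opening and the grip force at its end, in the units of the state.
- ctrl.get_state(): the state, without advancing time (a new reading comes with each control period).
- ctrl.read_camera(name): name is "scene" or "top" or "wrist"; returns the picture (480x640x3 uint8, red, green, blue); there is no depth.
- ctrl.get_calibration(name): a dict with "fx", "fy", "cx", "cy" (pixels), "xyz" and "orientation" of the camera in the world; the wrist camera has in their place "hand_eye" (4x4, takes a point from camera to tool coordinates, whose origin is the TCP and whose axes are the flange's). Camera axes: x right, y up, looking along -z (the intrinsics and any distortion apply to the point x, -y, -z); pixel columns grow to the right and rows downward; lengths in m; the calibration is good to about 2 mm. A picture is of the moment at which its call begins: read the wrist's pose just before it. get_calibration takes no time and is no camera call.
- ctrl.sign_off(): hands the job in; it is judged then, once.
Trained networks look in the newest picture that a camera, given by its name, has taken for a name from the list of things; names that differ only in an ending like _2 or _b are one class to them, and where a whole thing is asked for, a point or a joint stands for the part that bears it (a point fixed in the world has none). Each returns a list of dicts, best first, with "p" (0 to 1); they miss things now and then, are a little off and sometimes report something else, mostly with a low value. They report only what shows in the picture. A call takes as long as a camera call. They do not tell look-alikes from the thing itself.
- ctrl.boxes_of(thing, camera): "xy" ([column, row] as shares, 0 to 1, of the picture: columns of its width, rows of its height, amid what is visible of it).
- ctrl.silhouettes(thing, camera): "pixels" (480x640 bool, what is visible of it) and "xy" ([column, row] as shares, 0 to 1, of the picture: columns of its width, rows of its height, amid what is visible of it).
The state is a dict: "time": time; "qpos": joint angles; "dq": joint speeds; "joint_efforts": joint torques, N m; "eef_pos": TCP position; "tcp_rot": TCP orientation; "contact_force": force on the tool from outside, world axes, zero at the start; "wrist_torque": the same for the moment, N m; "opening": opening from 0.0 (shut) to 1.0 (fully open); "finger_force": force on a finger pad.
Only numpy, scipy, OpenCV 4.12 (cv2) and the standard library are available. Lean on these libraries where they do the work, as an engineer would, in place of code of your own. Each camera call takes 0.05 s, during which the arm holds its last target. There are 200 camera calls.

### The job

With the fingertips, push the pegs on the rim of the revolving hardware tray to turn it until the glass jar of screws stands right behind the flat metal arrow on the bench, in line with it, and then take the hand away so that the tray rests there. Only push: do not touch, lift, tip or shove off anything that stands on the tray, and do not disturb the nail carton and the spray can on the bench.

Things in the scene. Friction and masses are not known exactly. Their poses are not given: they have to be found in the camera images.
- foot: fixed dark steel foot under the tray, disc 210 mm across, 12 mm high; origin on the bench top on the tray's axis; z up. A flat aluminium arrow, 18 mm wide, 6 mm high, lies on the bench and points outward along the foot's -x axis (roughly towards the robot), tip 216 mm from the axis. The jar belongs on this -x line
- tray: plywood tray, 280 mm across, turns either way without end stops on the foot's upright axis; friction of about 0.2 N m stops it where it is left. Origin on the axis at its underside, 20 mm above the bench; z up, x and y turn with it. Upper face 34 mm, rim lip 40 mm above the bench. Six pegs stand round its rim at 0, 60, 120, 180, 240, 300 degrees from its x axis
- jar_screws_mid (a point): glass jar of screws with a tan lid, 66 mm across, 96 mm high, loose on the tray; the point is its centre, 48 mm above its underside. It stands about 80 mm from the tray's axis and rides with the tray
- tape_measure_mid (a point): yellow tape measure, 34x73x68 mm, loose on the tray about 80 mm from its axis; the point is 34 mm above its underside
- tape_masking_mid (a point): wider, tan roll of masking tape, 84 mm across, 24 mm high, lying loose on the tray about 80 mm from its axis; the point is its centre
- tape_black_mid (a point): smaller, black roll of tape, 72 mm across, 19 mm high, lying loose on the tray about 80 mm from its axis; the point is its centre
- jar_screws: the same jar; origin at the centre of its underside, z up
- tape_measure: the same tape measure; origin at the centre of its underside, z up
- tape_masking: the same masking tape; origin at the centre of its underside, z up
- tape_black: the same black tape; origin at the centre of its underside, z up
- nail_box: carton of nails, 61x110x44 mm, loose on the bench to the right of the tray; origin at the centre of its underside, 110 mm side along y
- spray_oil: spray can, 65 mm across, 208 mm high, loose on the bench to the far right of the tray; origin at the centre of its underside
- peg_0 (a point): mid-height of the exposed part of one peg, the one on the tray's x axis, 158 mm from the tray's axis and 64 mm above the bench. All six pegs are alike: upright round wood, 14 mm across, tops 95 mm above the bench, each on an ear outside the tray's rim
Things that resemble listed ones, but are neither listed nor needed, are in the scene too. Leave any orange or red look-alike of the tape_measure alone.

How it is judged:
By the outcome, as a careful person would: the job done as asked, in the order asked, and still so for the second after the job is handed in, with the robot touching nothing.
It also fails if it takes over 72 s, if anything falls off the work surface, if the arm or the gripper's body presses on something with over 40 N, if the wrist force passes 120 N, or if a joint passes its speed limit or range.

## Working session

There is one attempt and no reset: what is moved stays moved. The work goes in short steps, Python scripts to look and compute and a tool call to move; the robot and the scene stay as the last step left them, time stands still between calls to the robot, and variables do not carry over. Pictures are saved under pics/ and viewed, at most 10 in all, crops included, and the job is handed in when it is done.

Besides the shell and the picture viewer there is one more tool, called after "Request:" as name(argument=value, ...), one argument or row to a line, values as JSON. apply_moves: Moves the arm, as the interface text tells. Shifts and turns lie within -1 to 1; 1 stands for 0.8 m of shift or 45 degrees of turn. Its arguments: {"type":"object","properties":{"series":{"type":"array"},"jaw":{"type":"number"},"squeeze":{"type":"number"}},"required":["series"]}

```bash
ls; mkdir -p pics; cat > h.py <<'E'
import numpy as np, cv2
from plant import ctrl
from scipy.spatial.transform import Rotation as R
def pose(cam):
    c=ctrl.get_calibration(cam)
    if 'hand_eye' in c:
        s=ctrl.get_state(); T=np.eye(4); T[:3,:3]=R.from_quat(s['tcp_rot']).as_matrix(); T[:3,3]=s['eef_pos']
        T=T@np.array(c['hand_eye'])
    else:
        T=np.eye(4); T[:3,:3]=R.from_quat(c['orientation']).as_matrix(); T[:3,3]=c['xyz']
    return c,T
def onplane(cam,xy,z,ct=None):
    c,T=ct or pose(cam); u,v=xy[0]*640,xy[1]*480
    d=T[:3,:3]@np.array([(u-c['cx'])/c['fx'],-(v-c['cy'])/c['fy'],-1]); p=T[:3,3]
    return p+d*(z-p[2])/d[2]
def proj(cam,P,ct=None):
    c,T=ct or pose(cam); q=T[:3,:3].T@(np.array(P)-T[:3,3])
    return c['cx']+c['fx']*q[0]/-q[2], c['cy']-c['fy']*q[1]/-q[2]
def snap(cam,name):
    im=ctrl.read_camera(cam); cv2.imwrite('pics/'+name,im[:,:,::-1]); return im
E
python3 - <<'E'
from h import *
print(ctrl.get_calibration('top'))
print(ctrl.get_calibration('scene'))
Z=dict(foot=.006,tray=.034,jar_screws_mid=.082,tape_measure_mid=.068,tape_masking_mid=.046,tape_black_mid=.0435,peg_0=.064,nail_box=.022,spray_oil=.1)
for cam in('top','scene'):
    snap(cam,cam+'0.png')
    for n,z in Z.items():
        for d in ctrl.boxes_of(n,cam)[:6]:
            print(cam,n,round(d['p'],2),np.round(np.array(d['xy'])*[640,480]),onplane(cam,d['xy'],z).round(3)[:2])
E
```

```text
pics
{'fx': 443.18535204718097, 'fy': 443.18535204718097, 'cx': 319.89767367992397, 'cy': 239.15820574062738, 'xyz': array([ 0.32607609, -0.19568043,  1.14724374]), 'orientation': array([-0.06454997,  0.05118382,  0.70574229, -0.7036628 ])}
{'fx': 505.0777291533281, 'fy': 505.0777291533281, 'cx': 322.96409063369157, 'cy': 238.50469192279414, 'xyz': array([ 0.02160498, -1.08664665,  0.6059205 ]), 'orientation': array([ 0.50144677, -0.13271818, -0.20011658,  0.83119816])}
top foot 0.89 [315. 230.] [ 0.54  -0.161]
top foot 0.21 [433. 235.] [ 0.524 -0.467]
top tray 0.61 [318. 231.] [ 0.532 -0.169]
top tape_measure_mid 0.94 [343. 338.] [ 0.267 -0.229]
top tape_measure_mid 0.83 [343. 204.] [ 0.593 -0.233]
top tape_measure_mid 0.61 [213. 198.] [0.611 0.094]
top tape_measure_mid 0.32 [297. 198.] [ 0.61  -0.118]
top tape_masking_mid 0.85 [293. 199.] [ 0.613 -0.106]
top tape_black_mid 0.61 [286. 240.] [ 0.506 -0.088]
top peg_0 0.75 [315. 227.] [ 0.535 -0.164]
top nail_box 0.64 [433. 237.] [ 0.517 -0.463]
top spray_oil 0.92 [428. 182.] [ 0.64  -0.439]
top spray_oil 0.74 [291. 197.] [ 0.603 -0.106]
scene foot 0.87 [368. 254.] [ 0.63  -0.191]
scene tray 0.97 [373. 257.] [ 0.604 -0.252]
scene tape_measure_mid 0.9 [228. 287.] [ 0.252 -0.276]
scene tape_measure_mid 0.57 [360. 243.] [ 0.58  -0.232]
scene tape_masking_mid 0.56 [345. 228.] [ 0.607 -0.115]
scene peg_0 0.68 [370. 252.] [ 0.58  -0.273]
scene nail_box 0.96 [390. 322.] [ 0.51 -0.46]
scene spray_oil 0.75 [438. 269.] [ 0.626 -0.443]
```

View pics/top0.png

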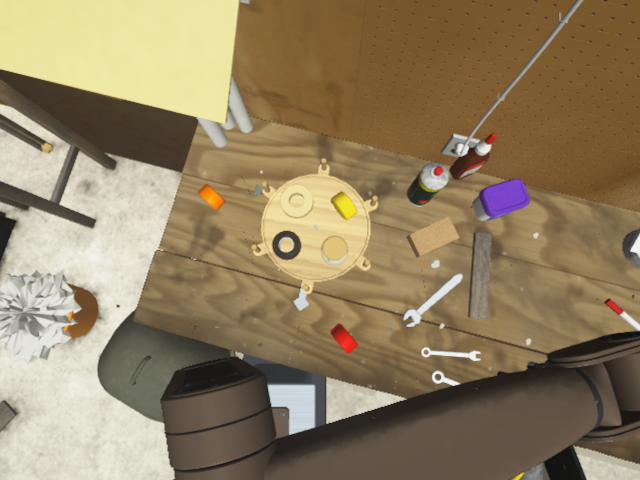

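View pics/scene0.png

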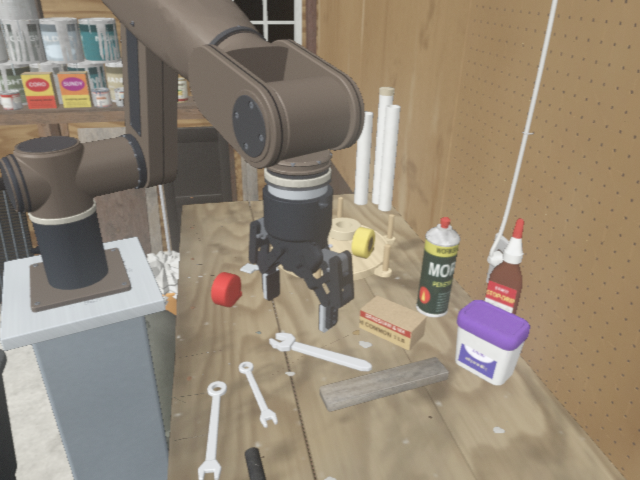

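The top view shows the tray at about (316,228), the jar's tan lid at (334,246), the arrow at (301,301) and the peg tops at roughly (324,164), (377,201), (369,268), (307,291), (254,250) and (262,188). The yellow tape measure on the tray is at (343,206), with red and orange decoys at (343,338) and (211,197). Next is a zoomed crop.

```bash
python3 - <<'E'
from h import *
im=cv2.imread('pics/top0.png')
cv2.imwrite('pics/crop0.png',cv2.resize(im[155:320,235:400],(600,600),interpolation=cv2.INTER_CUBIC))
for n,z in(('jar_screws',.1),('tape_black',.05)):
    for d in ctrl.boxes_of(n,'top')+ctrl.boxes_of(n+'_mid','scene'): print(n,d['p'],np.array(d['xy'])*[640,480])
E
```

```text
jar_screws 0.77 [334.528 248.304]
tape_black 0.66 [282.176 235.92 ]
tape_black 0.65 [341.376 201.312]
```

View pics/crop0.png

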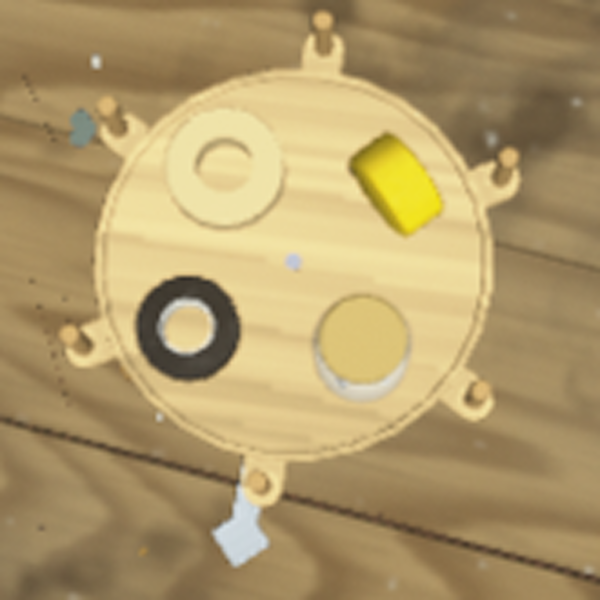

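The crop shows the six peg tops, the jar lid at crop (363,339), the centre pin at (293,261) and the arrow tip near (237,566). The lid with glass below it is clearly the jar.

```bash
cat >> h.py <<'E'
def cp(c,z): # crop0 px
    return onplane('top',[(235+c[0]/3.636)/640,(155+c[1]/3.636)/480],z)[:2]
def deg(v): return np.degrees(np.arctan2(v[1],v[0]))
def circ(P):
    P=np.array(P);s=np.linalg.lstsq(np.c_[2*P,np.ones(len(P))],(P**2).sum(1),rcond=None)[0]
    return s[:2],np.sqrt(s[2]+s[:2]@s[:2])
E
python3 - <<'E'
from h import *
pegs=[cp(c,.095) for c in[(323,19),(509,157),(480,391),(258,481),(70,336),(107,105)]]
C,r=circ(pegs); print('C',C,r,'pin',cp((293,261),.036))
for p in pegs: print(p.round(3),deg(p-C).round(1))
L=cp((363,339),.130); print('jar',L,np.hypot(*(L-C)),deg(L-C))
for c in[(237,566),(245,490)]:
    t=cp(c,.006); print('arrow',t,np.hypot(*(t-C)),deg(t-C))
for c in[(213,533),(270,543)]:print(cp(c,.006))
print('tapeM',deg(cp((397,185),.1)-C),cp((397,185),.1)); print('mask',deg(cp((225,168),.058)-C),'blk',deg(cp((188,328),.053)-C))
s=ctrl.get_state();print(s['eef_pos'],s['tcp_rot'],R.from_quat(s['tcp_rot']).as_matrix().round(3),ctrl.nose_length)
E
```

```text
C [ 0.54153339 -0.1639126 ] 0.1581866824892392 pin [ 0.54195258 -0.16375165]
[ 0.698 -0.186] -8.0
[ 0.601 -0.31 ] -68.0
[ 0.443 -0.288] -128.4
[ 0.385 -0.143] 172.3
[ 0.481 -0.018] 112.6
[ 0.639 -0.039] 52.0
jar [ 0.4728396  -0.21109598] 0.08333731607393492 -145.51617542495518
arrow [ 0.33060811 -0.1237255 ] 0.2147195275913121 169.21285759823283
arrow [ 0.38351112 -0.12906169] 0.16181971819233656 167.56283794085687
[ 0.35351681 -0.10671582]
[ 0.34649721 -0.14679642]
tapeM -61.09221624942691 [ 0.58073896 -0.23491057]
mask 36.96688248783724 blk 124.5105446479537
[ 0.23641216 -0.63223948  0.25035033] [ 9.84038712e-01  1.77954527e-01 -1.11692759e-05  2.03413945e-05] [[ 0.937  0.35  -0.   ]
 [ 0.35  -0.937 -0.   ]
 [-0.     0.    -1.   ]] 0.019
```

Plan: the tray has to turn by about -45.5° (jar at -145.5°, arrow at 169°). I'll push the peg at 112.6°, (0.481,-0.018), towards +x on the clear left side. The fingers will be shut with the tips at about 72 mm, so the gripper body stays above the jar.

Request:
apply_moves(
  series=[
    [0.04, 0.07, 0, 0, 0, -0.1],
    [0.08, 0.14, 0, 0, 0, -0.2],
    [0.11, 0.21, 0, 0, 0, -0.3],
    [0.145, 0.28, 0, 0, 0, -0.4],
    [0.175, 0.35, 0, 0, 0, -0.455],
    [0.205, 0.415, 0, 0, 0, -0.455],
    [0.215, 0.48, 0, 0, 0, -0.455],
    [0.223, 0.54, 0, 0, 0, -0.455],
    [0.23, 0.6, 0, 0, 0, -0.455],
    [0.238, 0.66, 0, 0, 0, -0.455],
    [0.245, 0.72, 0, 0, 0, -0.455],
    [0.2525, 0.7675, 0, 0, 0, -0.455],
    [0.2525, 0.7675, 0, 0, 0, -0.455],
    [0.2525, 0.7675, 0, 0, 0, -0.455],
    [0.2525, 0.7675, 0, 0, 0, -0.455],
    [0.2525, 0.7675, 0, 0, 0, -0.455],
  ],
  jaw=0,
)

```text
time: 3.2
eef_pos: [0.4384, -0.0192, 0.2503]
tcp_rot: [1.0, -0.001, -0.0, 0.0]
contact_force: [-0.4, -0.0, -0.4]
opening: 0.004
finger_force: 0.0
```

```bash
python3 - <<'E'
from h import *
s=ctrl.get_state();print(s['time'],s['eef_pos'],R.from_quat(s['tcp_rot']).as_matrix().round(2).tolist(),s['opening'],s['contact_force'])
ct=pose('wrist'); im=snap('wrist','w1.png'); C=np.array([.5417,-.1639])
print(ct[0]); 
for a,z in((112,.095),(52,.095),(172,.095)):
    p=C+.158*np.array([np.cos(np.radians(a)),np.sin(np.radians(a))]); print(a,proj('wrist',[*p,z],ct))
E
```

```text
3.2 [ 0.4383941  -0.01916934  0.25028997] [[1.0, -0.0, -0.0], [-0.0, -1.0, -0.0], [-0.0, 0.0, -1.0]] 0.0036182518486783228 [-0.35227177 -0.04299609 -0.42316287]
{'fx': 347.0470261343984, 'fy': 347.0470261343984, 'cx': 329.7693464459013, 'cy': 240.32454519001865, 'hand_eye': array([[ 8.73517085e-04,  9.63061395e-01,  2.69280498e-01,
         6.93552241e-02],
       [ 9.99998566e-01, -1.23194308e-03,  1.16206331e-03,
         1.53118858e-03],
       [ 1.45087656e-03,  2.69279097e-01, -9.63061090e-01,
        -1.23282363e-01],
       [ 0.00000000e+00,  0.00000000e+00,  0.00000000e+00,
         1.00000000e+00]])}
112 (np.float64(325.9955806102461), np.float64(176.3328802768605))
52 (np.float64(357.95708442804545), np.float64(-59.788510449797826))
172 (np.float64(469.88582185667144), np.float64(289.81857638171084))
```

View pics/w1.png

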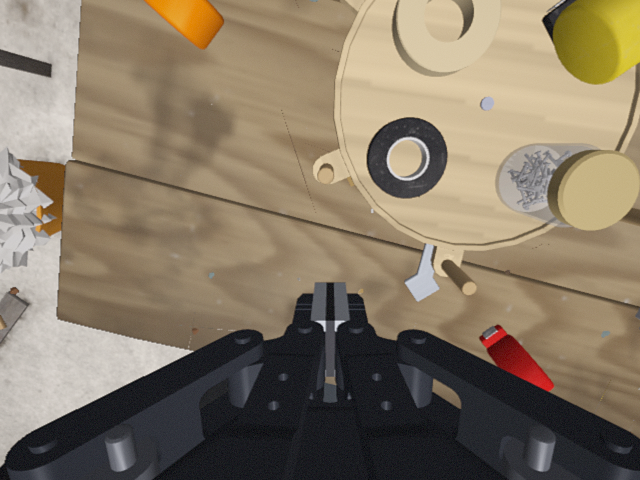

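The peg top shows at (326,177), exactly where predicted. The shut fingers are at (330,300), the black roll at (407,158) and the arrow at (425,270). I'll descend and push to about 32° of turn, then look.

Request:
apply_moves(
  series=[
    [0, 0, -0.04, 0, 0, 0],
    [0, 0, -0.09, 0, 0, 0],
    [0, 0, -0.14, 0, 0, 0],
    [0, 0, -0.18, 0, 0, 0],
    [0, 0, -0.199, 0, 0, 0],
    [0, 0, -0.199, 0, 0, 0],
    [0, 0, -0.199, 0, 0, 0],
  ],
)

```text
time: 4.12
eef_pos: [0.4396, -0.0186, 0.0925]
tcp_rot: [1.0, 0.0, 0.001, 0.0]
contact_force: [0.0, 1.6, -0.6]
opening: -0.002
finger_force: 0.0
```

Request:
apply_moves(
  series=[
    [0.01, 0.001, 0, 0, 0, 0],
    [0.02, 0.001, 0, 0, 0, 0],
    [0.026, 0.001, 0, 0, 0, 0],
    [0.031, 0.001, 0, 0, 0, 0],
    [0.038, 0.004, 0, 0, 0, 0],
    [0.046, 0.007, 0, 0, 0, 0],
    [0.053, 0.009, 0, 0, 0, 0],
    [0.06, 0.011, 0, 0, 0, 0],
    [0.067, 0.013, 0, 0, 0, 0],
    [0.074, 0.014, 0, 0, 0, 0],
    [0.082, 0.015, 0, 0, 0, 0],
    [0.09, 0.016, 0, 0, 0, 0],
    [0.098, 0.016, 0, 0, 0, 0],
    [0.106, 0.016, 0, 0, 0, 0],
    [0.114, 0.016, 0, 0, 0, 0],
    [0.122, 0.016, 0, 0, 0, 0],
    [0.13, 0.015, 0, 0, 0, 0],
    [0.137, 0.014, 0, 0, 0, 0],
    [0.141, 0.014, 0, 0, 0, 0],
    [0.141, 0.014, 0, 0, 0, 0],
  ],
)

```text
time: 6.62
eef_pos: [0.5518, -0.0073, 0.0913]
tcp_rot: [1.0, 0.0, 0.001, 0.0]
contact_force: [0.8, 0.0, 0.2]
opening: 0.003
finger_force: 0.0
```

```bash
python3 - <<'E'
from h import *
im=snap('top','top2.png')
cv2.imwrite('pics/crop2.png',cv2.resize(im[155:320,235:400,::-1],(600,600),interpolation=cv2.INTER_CUBIC))
for d in ctrl.boxes_of('jar_screws','top'): print(d['p'],np.array(d['xy'])*[640,480])
E
```

```text
0.64 [316.288 257.808]
```

View pics/crop2.png

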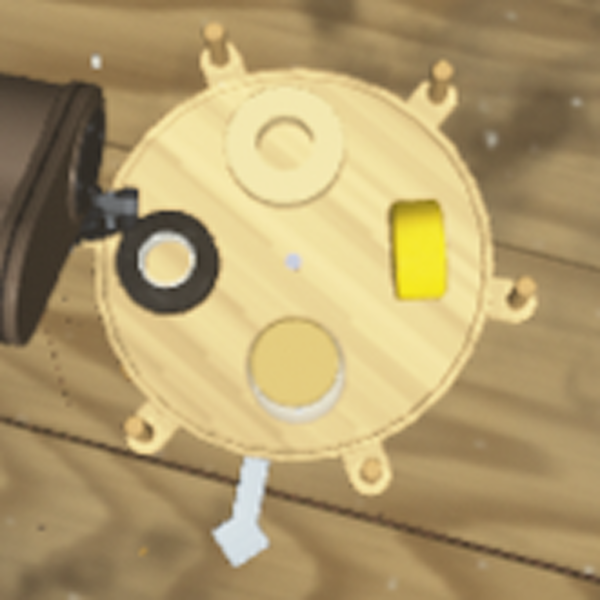

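The lid is now at crop (294,362). Five pegs are visible at (213,32), (442,70), (524,288), (371,468) and (138,429), and the arrow's shaft runs from (257,460) to the tip at (237,566).

```bash
python3 - <<'E'
from h import *
C=np.array([.5417,-.1639])
for c in[(213,32),(442,70),(524,288),(371,468),(138,429)]: 
    p=cp(c,.095)-C; print(deg(p).round(1),np.hypot(*p).round(3))
L=cp((294,362),.130); print('jar',deg(L-C),np.hypot(*(L-C)))
im=cv2.imread('pics/top2.png')
# jar lid and arrow by segmentation
hsv=cv2.cvtColor(im,cv2.COLOR_BGR2HSV)
m=((hsv[...,1]<50)&(hsv[...,2]>150)).astype(np.uint8); m[:281]=0;m[312:]=0;m[:,:285]=0;m[:,315:]=0
q=np.argwhere(m); P=np.array([onplane('top',((x+.5)/640,(y+.5)/480),.006)[:2] for y,x in q])
print(len(q)); mu=P.mean(0);print('arrow mean',mu,deg(mu-C)); 
for lo,hi in((.13,.17),(.17,.19),(.19,.23)):
    r=np.hypot(*(P-C).T); k=(r>lo)&(r<hi)
    if k.any(): print(lo,k.sum(),deg(P[k].mean(0)-C),P[k].mean(0))
print(deg(cp((257,460),.006)-C),deg(cp((237,566),.006)-C))
E
```

```text
19.7 0.157
-40.5 0.158
-101.1 0.157
-160.6 0.158
140.8 0.158
jar -177.80264396887608 0.08352595549606598
268
arrow mean [ 0.36566186 -0.12960795] 168.97688777100996
0.13 93 169.0755534436326 [ 0.39008392 -0.13463625]
0.17 67 168.90474648359373 [ 0.36414094 -0.12907957]
0.19 108 168.95175883408496 [ 0.3455753  -0.12560582]
169.08027714171547 169.22447202000623
```

Jar at 182.2° and arrow at 169.0°, so 13.2° is left. That is about 34 mm in x, done slowly.

Request:
apply_moves(
  series=[
    [0.005, -0.001, 0, 0, 0, 0],
    [0.01, -0.002, 0, 0, 0, 0],
    [0.016, -0.004, 0, 0, 0, 0],
    [0.022, -0.006, 0, 0, 0, 0],
    [0.028, -0.008, 0, 0, 0, 0],
    [0.033, -0.01, 0, 0, 0, 0],
    [0.037, -0.011, 0, 0, 0, 0],
    [0.04, -0.012, 0, 0, 0, 0],
    [0.042, -0.013, 0, 0, 0, 0],
    [0.0425, -0.013, 0, 0, 0, 0],
    [0.0425, -0.013, 0, 0, 0, 0],
    [0.0425, -0.013, 0, 0, 0, 0],
  ],
)

```text
time: 8.22
eef_pos: [0.5852, -0.0175, 0.0911]
tcp_rot: [1.0, 0.0, 0.0, 0.0]
contact_force: [-0.6, -0.1, -1.0]
opening: -0.002
finger_force: 0.6
```

```bash
python3 - <<'E'
from h import *
im=snap('top','top3.png')
cv2.imwrite('pics/crop3.png',cv2.resize(im[155:320,235:400,::-1],(600,600),interpolation=cv2.INTER_CUBIC))
E
```

```text
(no output)
```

View pics/crop3.png

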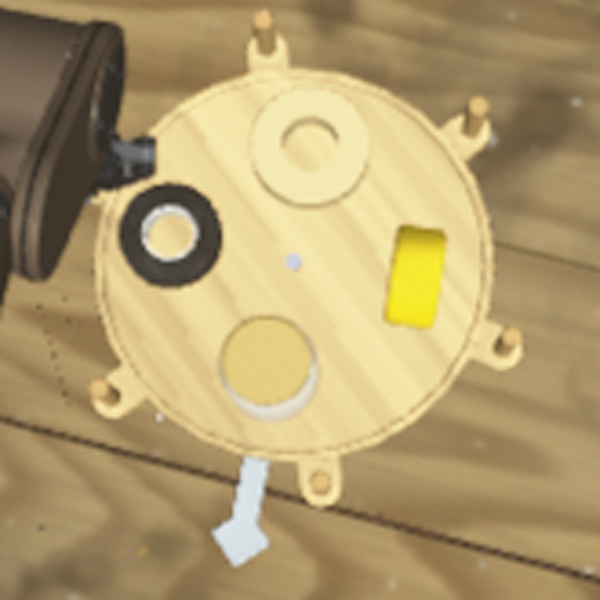

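The lid is at crop (267,361), and the visible pegs are at (263,18), (478,104), (511,335), (320,482) and (103,390).

```bash
python3 - <<'E'
from h import *
C=np.array([.5417,-.1639])
for c in[(263,18),(478,104),(511,335),(320,482),(103,390)]: 
    p=cp(c,.095)-C; print(deg(p).round(1),np.hypot(*p).round(3))
L=cp((267,361),.130); print('jar',deg(L-C)%360)
# objective: template of lid between frames
for f,c in(('top0',(363,339)),('top2',(294,362)),('top3',(267,361))):
    im=cv2.imread(f'pics/{f}.png'); u,v=235+c[0]/3.636,155+c[1]/3.636
    g=cv2.cvtColor(im,cv2.COLOR_BGR2HSV); a,b=int(u)-18,int(v)-18
    sub=cv2.resize(im[b:b+36,a:a+36],None,fx=8,fy=8,interpolation=cv2.INTER_CUBIC)
    h=cv2.HoughCircles(cv2.cvtColor(sub,cv2.COLOR_BGR2GRAY),cv2.HOUGH_GRADIENT,1,200,param1=80,param2=12,minRadius=85,maxRadius=120)
    x,y,r=h[0][0]; uu,vv=a+x/8,b+y/8; L=onplane('top',(uu/640,vv/480),.130)[:2]-C
    print(f,u,v,uu,vv,r/8,deg(L)%360,np.hypot(*L))
E
```

```text
6.9 0.159
-52.8 0.159
-113.0 0.158
-173.1 0.159
128.1 0.157
jar 170.40213527467947Traceback (most recent call last):
  File "<stdin>", line 12, in <module>
TypeError: 'NoneType' object is not subscriptable
```

The jar is at about 169.8° against 169.0°. One nudge of about 2 mm, then back off and rise.

Request:
apply_moves(
  series=[
    [0.001, 0, 0, 0, 0, 0],
    [0.002, -0.001, 0, 0, 0, 0],
    [0.0025, -0.001, 0, 0, 0, 0],
    [0.0025, -0.001, 0, 0, 0, 0],
    [0.0025, -0.001, 0, 0, 0, 0],
    [-0.01, 0.003, 0, 0, 0, 0],
    [-0.03, 0.01, 0, 0, 0, 0],
    [-0.05, 0.02, 0, 0, 0, 0],
    [-0.05, 0.02, 0.05, 0, 0, 0],
    [-0.05, 0.02, 0.1, 0, 0, 0],
    [-0.05, 0.02, 0.16, 0, 0, 0],
    [-0.05, 0.06, 0.22, 0, 0, 0],
    [-0.06, 0.12, 0.24, 0, 0, 0],
    [-0.06, 0.18, 0.24, 0, 0, 0],
    [-0.06, 0.18, 0.24, 0, 0, 0],
    [-0.06, 0.18, 0.24, 0, 0, 0],
  ],
)

```text
time: 10.28
eef_pos: [0.5369, 0.1265, 0.283]
tcp_rot: [1.0, 0.001, 0.0, 0.0]
contact_force: [-0.7, -0.1, 0.4]
opening: -0.006
finger_force: 0.0
```

```bash
python3 - <<'E'
from h import *
im=snap('top','top4.png')
cv2.imwrite('pics/crop4.png',cv2.resize(im[155:320,235:400,::-1],(600,600),interpolation=cv2.INTER_CUBIC))
for n in('nail_box','spray_oil'):
    d=ctrl.boxes_of(n,'top'); print(n,[(np.array(e['xy'])*[640,480]).round() for e in d[:2]])
E
```

```text
nail_box [array([430., 237.])]
spray_oil [array([429., 184.])]
```

View pics/crop4.png

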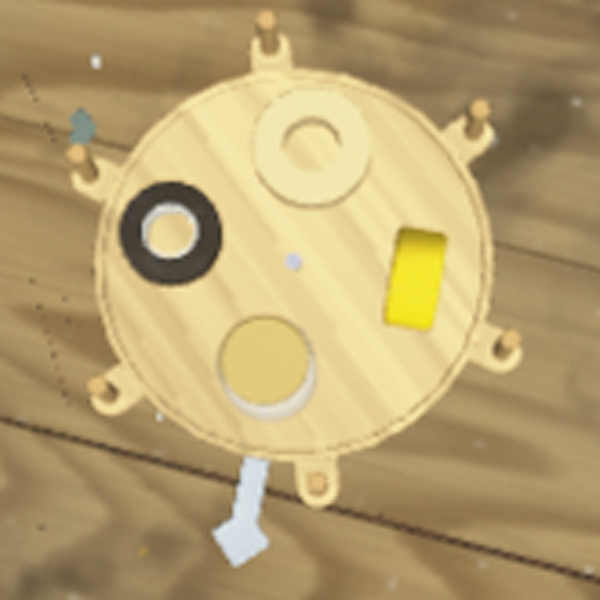

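The tray is clear of the hand, with the lid at crop (265,361) and all six pegs visible. The box and can have not moved. One last check by numbers.

```bash
python3 - <<'E'
from h import *
C=np.array([.5417,-.1639])
a=[deg(cp(c,.095)-C)%60 for c in[(266,19),(480,107),(510,341),(317,483),(101,387),(77,153)]]
print(np.round(a,1),np.mean(a),'jar by pegs',214.5-(60-np.mean(a)-7.92), 'direct',deg(cp((265,361),.13)-C)%360)
def lid(f,c):
    im=cv2.imread(f'pics/{f}.png'); big=cv2.resize(im[155:320,235:400],(600,600),interpolation=cv2.INTER_CUBIC)
    return cv2.getRectSubPix(big,(84,84),c),big
t,_=lid('top0',(363,339))
E
```

```text
[6.1 6.3 5.6 6.2 7.3 6.2] 6.283959599785512 jar by pegs 168.70395959978552 direct 169.54605938228823
```

```bash
python3 -c "
from plant import ctrl
print(ctrl.sign_off())"
```

```text
the job is handed in; nothing more can be done
None
```

The job is handed in: I turned the tray about 46° by pushing one peg, and the jar now stands behind the arrow, measured within about half a degree of its line; the hand is clear and the carton and spray can have not moved.

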